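# Snap the press-stud clip shut with the held pliers

### The arm

A 6-joint arm with a two-finger parallel gripper is mounted at the origin on the work surface. World frame = base frame: x ahead of the robot, y to its left, z up, the work surface at z = 0. Lengths are in m, angles in rad, forces in N, time in s.
With the tool pointing down it reaches from about 0.35 to 0.975 m from the base axis. Payload 4.9 kg.
Tool frame: the origin (TCP) lies at the very end of the fingers, on their centre line; the grasp point (between the pads) lies 19 mm behind it; z points along the fingers, y is the line along which they close (so a half turn about z gives the same grasp; the last joint's range is limited). The gripper opens to 85 mm and grips with 20 to 120 N. Pads are 22 mm wide; open, the fingers measure 114 mm over their backs; the gripper's body (76 mm by 85 mm) begins 54 mm behind the grasp point. The pads swing forward as they close: fully open they stand 13 mm farther back than shut.
Start: joints at [-1.361, 0.053, 1.613, -0, 1.476, -0.119], TCP at [0.202, -0.592, 0.231] pointing down, gripper open.
Joint ranges: [-3.01, 3.01], [-1.01, 2.22], [0.06, 2.58], [-1.02, 4.17], [0.09, 2.62], [-3.14, 3.14]. Speed limits (rad/s): [2.57, 2.57, 3.14, 3.14, 3.14, 3.14].

### API

Orientations are given as a rotation vector (axis times angle).
In Python, from station import ctrl, imaging gives the robot as it stands.
- The arm moves only by the tool play_rows, never from a script. Its argument "series" is a list of rows, each a list of 3 entries, a list of its own where there are three numbers: the opening, from 0 (shut) to 1 (fully open), then the shift along the tool's x, y, z each as a share of 0.05 m, from -1 to 1, then the turn, a rotation vector about the tool's x, y, z each as a share of 8 degrees, from -1 to 1. In form: [[grip, [dx, dy, dz], [ax, ay, az]], ...]. A call has 1 to 8 rows; each row shifts and turns the commanded pose from where the row before left it, along the tool's axes as they then stand; what a row does not reach is not made up. A row lasts 1/8 s, in which the tool goes at most 62.5 mm and 10.7 degrees, less where a joint would pass 70% of its speed; a pose out of reach is approached as far as the arm can. A call with a number of a shift or a turn outside -1 to 1 is refused whole. A call with a gripper value outside its range is refused whole. The fingers move at their own pace and stop on an object; "force" is the grip in N (left out, the last holds). Time passes only in rows, so rows that do not move let the fingers close. It gives the time, the measured TCP pose, the force, the opening and the grip force at its end, in the units of the state.
- ctrl.get_obs(): the state, without advancing time (a new reading comes with each control period).
- imaging.get_image(name): name is "scene" or "top" or "wrist"; returns a dict with "color" (400x640x3 uint8, blue, green, red), "fx", "fy", "cx", "cy" (pixels), "extrinsics" (4x4, takes a point from world to camera coordinates); the wrist camera has in their place "hand_eye" (4x4, takes a point from camera to tool coordinates, whose origin is the TCP and whose axes are the flange's). Camera axes: x right, y down, z forward; pixel columns grow to the right and rows downward; lengths in m; the calibration is good to about 2 mm. The wrist camera is an equidistant fisheye: a pixel r from the principal point sees the ray r / f radians off the axis. A picture is of the moment at which its call begins: read the wrist's pose just before it. There is no depth.
- ctrl.finish_job(): hands the job in; it is judged then, once.
The state is a dict: "t": time; "q": joint angles; "dq": joint speeds; "effort": joint torques, N m; "tool_pos": TCP position; "tool_rot": TCP orientation; "contact_force": force on the tool from outside, world axes, zero at the start; "wrist_torque": the same for the moment, N m; "opening": finger opening in m; "grip_force": force on a finger pad.
Only numpy, scipy, OpenCV 4.12 (cv2) and the standard library are available. Lean on these libraries where they do the work, as an engineer would, in place of code of your own. Each camera call takes 0.05 s, during which the arm holds its last target. There are 200 camera calls.

### The job

Two pairs of snap pliers lie flat on low black stands on the gaming desk. Take the pair that has the white cable clip standing between its jaws and squeeze its two handles together until the clip's press stud clicks shut, then let go so that the handles spring open again. Leave the other pair, whose jaws are empty, alone.

Things in the scene. Friction and masses are not known exactly. Their poses are not given: they have to be found in the camera images.
- pliers_grip (a point): Midpoint between the two grey handles of the right pliers, 55 mm above the desk, 115 mm from the pivot; fixed. x points to the jaws, z up; both handles close along y. Handles: bars 9 mm wide, 14 high, in a V (12 deg each side): 58 mm over their outsides here, about 21 closed, 80 at the free ends (-x). Below: bare desk. Black stand (12 high) begins 65 mm ahead, white clip (top 87 mm up) 145 ahead.
- pliers (a joint): How far each handle of the right pliers is closed, rad: 0 open (a spring brings them back when let go), 0.16 fully closed (stop). The jaws meet the clip at about 0.03 and the stud clicks at about 0.1. It takes about 5 N on each handle at the grip point.
- snap (a joint): How far each half of the white clip has slid to the other, m: 0 open (two upright white plates 60 mm long, 64 high, 12 mm apart), 0.006 snapped shut. It jumps shut by itself once past 0.003 and then stays shut.
- spare (a joint): The same handle angle of the other pair of pliers, of the same make on a stand of its own, with nothing between its jaws: 0 open, 0.16 closed. To be left alone.

How it is judged:
On the way, in this order (a step that is already met when the one before it is completed fails the run):
1. the gripper is at the handles of the pliers that hold the clip, the clip still open (distance between the grasp point and pliers_grip below 0.07 m and value of joint snap below 0.0015 m), for 0.1 s.
2. the pliers are squeezed and the press stud has clicked shut (value of joint snap above 0.0045 m and value of joint pliers above 0.07 rad), for 0.05 s.
At the end, for the whole second after the job is handed in: The clip is snapped shut (each half slid over 4.5 of its 6 mm), the pliers' handles are let go and back open (under 0.04 rad), and the other pliers are open too (value of joint snap above 0.0045 m and value of joint each of pliers, spare below 0.04 rad); the robot touches nothing.
It fails at once if the other pair of pliers, with empty jaws, is squeezed (value of joint spare above 0.06 rad).
It also fails if it takes over 32 s, if anything falls off the work surface, if the arm or the gripper's body presses on something with over 40 N, if the wrist force passes 120 N, or if a joint passes its speed limit or range.

## Working session

There is one attempt and no reset: what is moved stays moved. The work goes in short steps, Python scripts to look and compute and a tool call to move; the robot and the scene stay as the last step left them, time stands still between calls to the robot, and variables do not carry over. Pictures are saved under pics/ and viewed, at most 10 in all, crops included, and the job is handed in when it is done.

Besides the shell and the picture viewer there is one more tool, called as a command line: name --argument value ..., lists and objects as JSON in quotes. play_rows: Moves the arm, as the interface text tells. Shift numbers are shares of 0.05 m and turn numbers shares of 8 degrees, none past 1 either way. Its arguments: {"type":"object","properties":{"series":{"type":"array"},"force":{"type":"number"}},"required":["series"]}

```bash
mkdir -p pics
python3 - <<'E'
from station import ctrl, imaging
import cv2,numpy as np
for n in("scene","top"):
    d=imaging.get_image(n); cv2.imwrite(f"pics/{n}0.png",d["color"])
    print(n,d["fx"],d["fy"],d["cx"],d["cy"],np.round(d["extrinsics"],4).tolist())
o=ctrl.get_obs();print(o["t"],o["tool_pos"],o["tool_rot"],o["opening"])
E
```

```text
scene 495.0396009507646 495.0396009507646 329.01013906306736 204.49904840951336 [[0.7823, 0.6226, -0.0208, -0.4691], [0.3149, -0.4241, -0.8491, -0.1438], [-0.5375, 0.6576, -0.5279, 1.4176], [0.0, 0.0, 0.0, 1.0]]
top 410.2006609478792 410.2006609478792 313.7155675834143 198.79273061118548 [[0.0111, -0.9998, -0.0145, -0.038], [-0.9929, -0.0093, -0.119, 0.6399], [0.1188, 0.0157, -0.9928, 0.7635], [0.0, 0.0, 0.0, 1.0]]
0.1 [ 0.20169848 -0.59094962  0.23017813] [-3.09737510e+00 -5.13892583e-01  1.57273542e-04] 0.08540709088890694
```

View pics/top0.png

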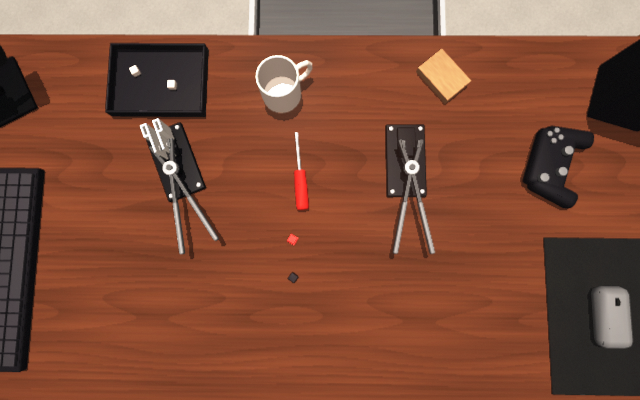

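View pics/scene0.png

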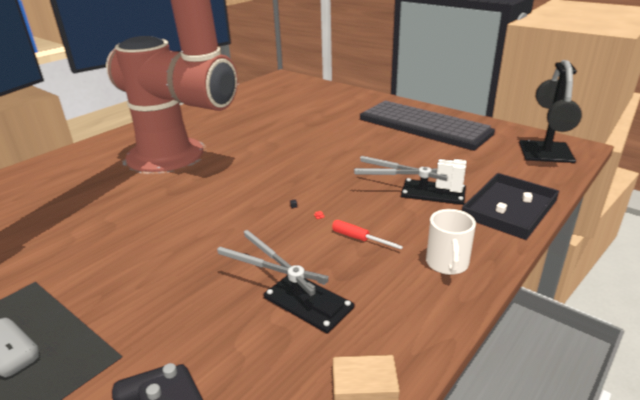

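The pair with the white clip is the left one in the top view: pivot at (169,168), handle ends at (181,252) and (215,239). The spare's pivot is at (412,167). I'll cast these onto the handle height.

```bash
cat > h.py <<'E'
import numpy as np,cv2
from station import ctrl, imaging
from scipy.spatial.transform import Rotation as R
def cast(d,uv,z):
    E=np.array(d["extrinsics"]);r=E[:3,:3].T@np.array([(uv[0]-d["cx"])/d["fx"],(uv[1]-d["cy"])/d["fy"],1])
    c=-E[:3,:3].T@E[:3,3]; return c+r*(z-c[2])/r[2]
def plan(goal,yaw):
    # shifts in tool axes (units of .05) and turn about tool z (units of 8deg) to goal, tool down, tool x along yaw
    o=ctrl.get_obs();T=R.from_rotvec(o["tool_rot"]);p=np.array(o["tool_pos"])
    x=[np.cos(yaw),np.sin(yaw),0];z=[0,0,-1.];G=R.from_matrix(np.c_[x,np.cross(z,x),z])
    print("t",o["t"],"pos",p.round(4),"shift/.05",(T.inv().apply(goal-p)/.05).round(3),"turn/8deg",(np.degrees((T.inv()*G).as_rotvec())/8).round(3),"q6",o["q"][5])
E
python3 - <<'E'
from h import *
d=imaging.get_image("top"); g=d["color"].astype(int)
pv=cast(d,(169,168),.065);a=cast(d,(181,252),.06);b=cast(d,(215.5,239),.06)
print(pv,a,b,np.hypot(*(a-pv)[:2]),np.hypot(*(b-pv)[:2]),np.hypot(*(a-b)[:2]))
ua=(a-pv)[:2];ub=(b-pv)[:2];u=-(ua/np.hypot(*ua)+ub/np.hypot(*ub));u/=np.hypot(*u);yaw=np.arctan2(u[1],u[0])
for uu in(ua,ub):print(np.degrees(np.arctan2(-uu[1],-uu[0])))
gp=np.r_[pv[:2]-.115*u,.055];print("grip",gp,"yaw",np.degrees(yaw))
for k in(0,np.pi):plan(np.r_[gp[:2],.20],yaw+k)
print(R.from_rotvec(ctrl.get_obs()["tool_rot"]).as_matrix().round(3))
w=imaging.get_image("wrist");print(w["fx"],w["cx"],w["cy"],np.round(w["hand_eye"],4).tolist())
E
```

```text
[0.69383326 0.24577436 0.065     ] [0.53462999 0.21644645 0.06      ] [0.55963905 0.15235111 0.06      ] 0.16188208288820397 0.1635114355594927 0.06880164154168587
10.43782178474603
34.84484372907482
grip [0.587696   0.20150382 0.055     ] yaw 22.641332756910426
t 0.15 pos [ 0.2017 -0.591   0.2303] shift/.05 [ 12.424 -12.508   0.629] turn/8deg [-0.012 -0.002 -0.475] q6 -0.11897276680392987
t 0.15 pos [ 0.2017 -0.591   0.2303] shift/.05 [ 12.424 -12.508   0.629] turn/8deg [-3.0000e-03  1.8000e-02  2.2025e+01] q6 -0.11897276680392987
[[ 0.946  0.323 -0.   ]
 [ 0.323 -0.946  0.002]
 [ 0.    -0.002 -1.   ]]
309.70691628693146 323.5875641358046 198.97574374765514 [[-0.0003, -0.9525, -0.3045, 0.0784], [1.0, -0.0003, -0.0002, -0.0004], [0.0001, -0.3045, 0.9525, -0.1421], [0.0, 0.0, 0.0, 1.0]]
```

play_rows --series '[[1,[0.7,-0.7,0],[0,0,0]],[1,[0.8,-0.8,0],[0,0,0]],[1,[0.8,-0.8,0],[0,0,0]],[1,[0.8,-0.8,0],[0,0,0]],[1,[0.8,-0.8,0],[0,0,0]],[1,[0.8,-0.8,0],[0,0,0]],[1,[0.8,-0.8,0],[0,0,0]],[1,[0.8,-0.8,0],[0,0,0]]]'

```text
t: 1.2
tool_pos: [0.3986, -0.1899, 0.2313]
tool_rot: [3.099, 0.514, 0.001]
contact_force: [0.9, -0.7, 0.0]
opening: 0.0853
grip_force: 0.0
```

play_rows --series '[[1,[0.8,-0.8,0],[0,0,0]],[1,[0.8,-0.8,0],[0,0,0]],[1,[0.8,-0.8,0],[0,0,0]],[1,[0.8,-0.8,0],[0,0,0]],[1,[0.8,-0.8,0],[0,0,0]],[1,[0.8,-0.8,0],[0,0,0]],[1,[0,0,0],[0,0,0]],[1,[0,0,0],[0,0,0]]]'

```text
t: 2.2
tool_pos: [0.5476, 0.1129, 0.2309]
tool_rot: [3.099, 0.515, -0.002]
contact_force: [-0.8, 0.3, 0.3]
opening: 0.0852
grip_force: 0.0
```

Run:
```python
from h import *
plan(np.array([.5877,.2015,.2]),np.radians(22.6))
w=imaging.get_image("wrist");cv2.imwrite("pics/w1.png",w["color"])
```

```text
t 2.2 pos [0.5476 0.1129 0.2309] shift/.05 [ 1.333 -1.417  0.616] turn/8deg [ 0.001  0.008 -0.467] q6 1.3120572456188675
```

View pics/w1.png

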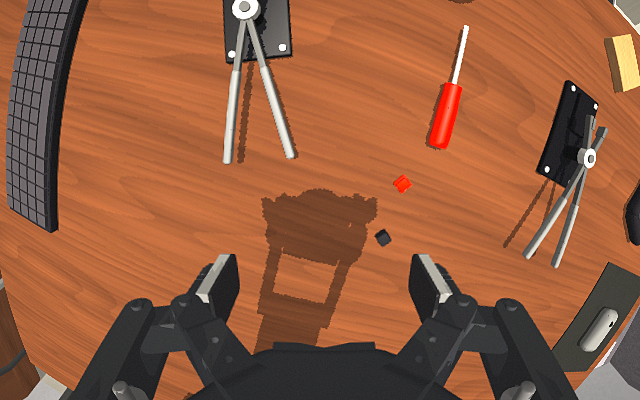

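The wrist picture shows the clip pair's pivot at (245,8) and its handle ends at (227,161) and (291,156), all ahead of the fingers. I'll use it as a second measurement.

```bash
cat >> h.py <<'E'
def wcast(w,o,uv,z):
    H=np.array(w["hand_eye"]);dx=uv[0]-w["cx"];dy=uv[1]-w["cy"];r=np.hypot(dx,dy);t=r/w["fx"]
    v=np.array([np.sin(t)*dx/r,np.sin(t)*dy/r,np.cos(t)]);T=R.from_rotvec(o["tool_rot"])
    c=T.apply(H[:3,3])+o["tool_pos"];v=T.apply(H[:3,:3]@v);return c+v*(z-c[2])/v[2]
def grip(pv,a,b):
    u1,u2=[(q-pv)[:2]/np.hypot(*(q-pv)[:2]) for q in(a,b)];u=-(u1+u2);u/=np.hypot(*u)
    print("pv",pv.round(4),"a",a.round(4),"b",b.round(4),"grip",(pv[:2]-.115*u).round(4),"yaw",np.degrees(np.arctan2(u[1],u[0])).round(2))
E
python3 - <<'E'
from h import *
o=ctrl.get_obs();w=imaging.get_image("wrist")
grip(wcast(w,o,(245,8),.065),wcast(w,o,(227,161),.06),wcast(w,o,(291,156),.06))
E
```

```text
pv [0.6928 0.2453 0.065 ] a [0.5338 0.2163 0.06  ] b [0.5598 0.1524 0.06  ] grip [0.5866 0.201 ] yaw 22.63
```

play_rows --series '[[1,[0.6,-0.65,0],[0,0,-0.47]],[1,[0.6,-0.65,0.3],[0,0,0]],[1,[0.2,-0.15,0.5],[0,0,0]],[1,[0,0,0.4],[0,0,0]],[1,[0,0,0],[0,0,0]],[1,[0,0,0],[0,0,0]]]' --force 20

```text
t: 3.05
tool_pos: [0.5876, 0.2048, 0.1722]
tool_rot: [3.081, 0.613, 0.002]
contact_force: [0.1, 0.8, -0.4]
opening: 0.0854
grip_force: 0.0
```

Run:
```python
from h import *
plan(np.array([.587,.201,.034]),np.radians(22.6))
w=imaging.get_image("wrist");cv2.imwrite("pics/w2.png",w["color"])
```

```text
t 3.05 pos [0.5876 0.2048 0.1722] shift/.05 [-0.043  0.064  2.765] turn/8deg [ 0.003 -0.008 -0.01 ] q6 1.3936033986441783
```

View pics/w2.png

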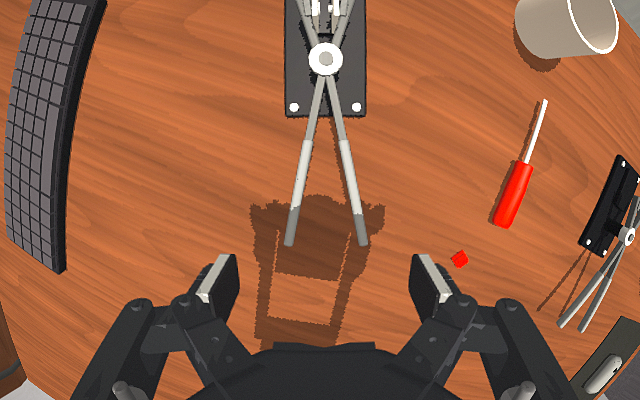

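The handles lie centred and parallel between the fingers: ends at about columns 289 and 363, fingers at about 225 and 425. I'll descend.

play_rows --series '[[1,[-0.04,0.06,0.5],[0,0,0]],[1,[0,0,0.7],[0,0,0]],[1,[0,0,0.7],[0,0,0]],[1,[0,0,0.5],[0,0,0]],[1,[0,0,0.36],[0,0,0]],[1,[0,0,0],[0,0,0]],[1,[0,0,0],[0,0,0]],[1,[0,0,0],[0,0,0]]]'

```text
t: 4.1
tool_pos: [0.5878, 0.2024, 0.035]
tool_rot: [-3.081, -0.616, -0.004]
contact_force: [0.6, 0.7, -0.4]
opening: 0.0853
grip_force: 0.0
```

Run:
```python
from h import *
plan(np.array([.587,.201,.034]),np.radians(22.6))
w=imaging.get_image("wrist");cv2.imwrite("pics/w3.png",w["color"])
```

```text
t 4.1 pos [0.5878 0.2024 0.035 ] shift/.05 [-0.026  0.02   0.02 ] turn/8deg [ 0.004 -0.02   0.   ] q6 1.3883822107874055
```

View pics/w3.png

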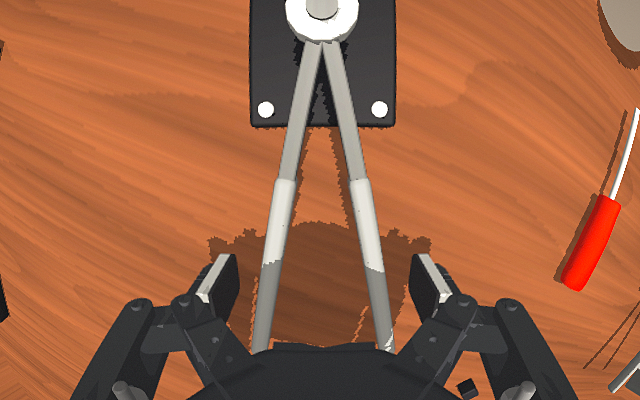

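Both handles are between the open pads (columns about 265 and 375 between pads at about 235 and 415), with no contact. Now I'll squeeze.

play_rows --series '[[0.5,[0,0,0],[0,0,0]],[0.5,[0,0,0],[0,0,0]],[0.2,[0,0,0],[0,0,0]],[0.2,[0,0,0],[0,0,0]],[0.2,[0,0,0],[0,0,0]],[0.2,[0,0,0],[0,0,0]],[0.2,[0,0,0],[0,0,0]],[0.2,[0,0,0],[0,0,0]]]' --force 20

```text
t: 5.15
tool_pos: [0.5866, 0.2025, 0.034]
tool_rot: [-3.08, -0.616, 0.0]
contact_force: [-2.3, 1.5, 4.5]
opening: 0.0183
grip_force: 20.0
```

play_rows --series '[[0.2,[0,0,0],[0,0,0]],[0.2,[0,0,0],[0,0,0]]]'

```text
t: 5.4
tool_pos: [0.5866, 0.2025, 0.034]
tool_rot: [-3.08, -0.616, 0.0]
contact_force: [-3.1, 1.5, 5.6]
opening: 0.0184
grip_force: 20.0
```

Run:
```python
from h import *
o=ctrl.get_obs();print(o["opening"],o["grip_force"],o["contact_force"])
w=imaging.get_image("wrist")["color"];t=imaging.get_image("scene")["color"][130:230,320:520]
t=cv2.resize(t,(640,320),interpolation=cv2.INTER_CUBIC);cv2.imwrite("pics/w4.png",np.vstack([w[:270],t]))
```

```text
0.01841042258653394 20.041827488166746 [-3.06723154  1.51122171  5.61258762]
```

View pics/w4.png

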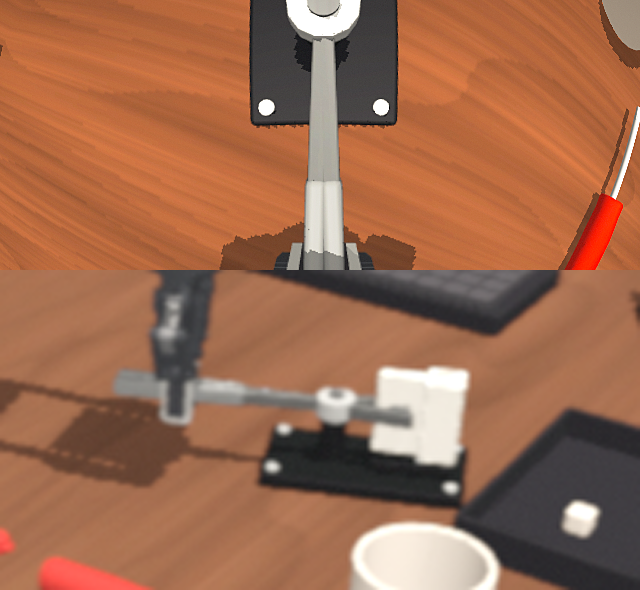

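The handles are fully closed in the pads and the clip's plates are together. I'll let go and rise.

play_rows --series '[[0.5,[0,0,0],[0,0,0]],[1,[0,0,0],[0,0,0]],[1,[0,0,0],[0,0,0]],[1,[0,0,0],[0,0,0]],[1,[0,0,0],[0,0,0]],[1,[0,0,0],[0,0,0]],[1,[0,0,0],[0,0,0]],[1,[0,0,0],[0,0,0]]]'

```text
t: 6.5
tool_pos: [0.5866, 0.2022, 0.0333]
tool_rot: [3.081, 0.616, 0.0]
contact_force: [-0.3, -0.2, 0.4]
opening: 0.0851
grip_force: 0.0
```

play_rows --series '[[1,[0,0,-0.3],[0,0,0]],[1,[0,0,-0.6],[0,0,0]],[1,[0,0,-0.8],[0,0,0]],[1,[0,0,-0.8],[0,0,0]],[1,[0,0,-0.5],[0,0,0]],[1,[0,0,0],[0,0,0]],[1,[0,0,0],[0,0,0]],[1,[0,0,0],[0,0,0]]]'

```text
t: 7.5
tool_pos: [0.5856, 0.2019, 0.1812]
tool_rot: [3.081, 0.616, -0.005]
contact_force: [-0.0, -0.5, -0.4]
opening: 0.0856
grip_force: 0.0
```

Run:
```python
from h import *
w=imaging.get_image("wrist")["color"];t=imaging.get_image("scene")["color"][130:230,320:520]
t=cv2.resize(t,(640,320),interpolation=cv2.INTER_CUBIC);cv2.imwrite("pics/w5.png",np.vstack([w[:270],t]))
```

```text
(no output)
```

View pics/w5.png

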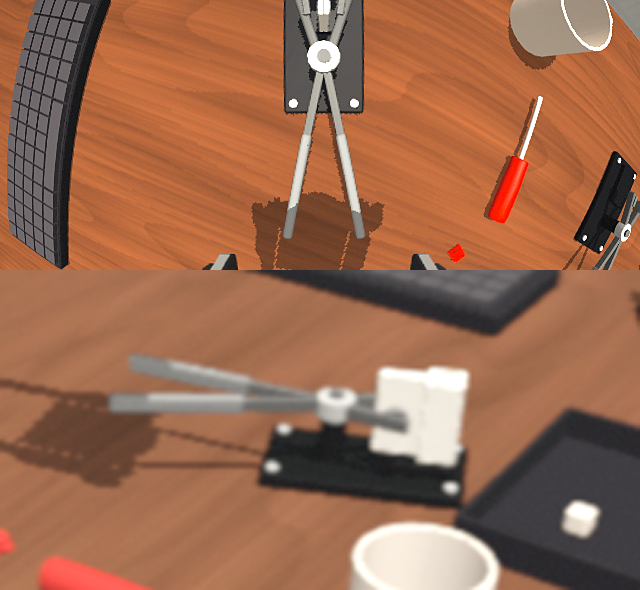

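The handles have sprung fully open again (ends at columns 288 and 361), the clip has stayed shut (its plates still together at about (420,415)), and the gripper is clear.

```bash
python3 -c "
from station import ctrl;print(ctrl.finish_job())"
```

```text
the job is handed in; nothing more can be done
None
```

I squeezed the pliers holding the clip until the clip snapped shut, then let go: in the last pictures their handles are open again and the clip stays shut. I never touched the other pair, and I handed the job in at about 7.5 s; no verdict came back.

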